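# Open the overlapping double doors of the marker cupboard

## Robot

A 6-joint arm with a two-finger parallel gripper is mounted at the origin on the work surface. World frame = base frame: x ahead of the robot, y to its left, z up, the work surface at z = 0. Lengths are in m, angles in rad, forces in N, time in s.
With the tool pointing down it reaches from about 0.375 to 0.9 m from the base axis. Payload 3.1 kg.
Tool frame: the origin (TCP) lies between the finger pads; the fingertips stand 19 mm ahead of it and the grasp point (between the pads) is the TCP; z points along the fingers, y is the line along which they close (so a half turn about z gives the same grasp; the last joint's range is limited). The gripper opens to 87 mm and grips with 3 to 60 N. Pads are 19 mm wide; open, the fingers measure 117 mm over their backs; the gripper's body (75 mm by 190 mm) begins 51 mm behind the grasp point.
Start: joints at [-1.331, 0.527, 1.433, -0, 1.181, -0.178], TCP at [0.254, -0.571, 0.21] pointing down, gripper open.
Joint ranges: [-3.08, 3.08], [-0.75, 2.2], [0.22, 2.44], [-1.43, 4.57], [0, 2.65], [-2.85, 2.85]. Speed limits (rad/s): [2.79, 2.79, 3.14, 3.14, 3.14, 3.14].

## Interface

Orientations are given as a unit quaternion [x, y, z, w].
In Python, from rig import robot, camera, camera_info, hand_in gives the robot as it stands.
- The arm moves only by the shell command python3 -m handwheel 'ROWS' [FORCE]. ROWS is a JSON object of lists of equal length, an entry for each row: "hand": the opening, from 0 (shut) to 1 (fully open); "translation": the shift along the world's x, y, z in mm, a list of three; "turn": the turn, a rotation vector about the world's x, y, z in rad, a list of three. In form: {"hand": [hand, ...], "translation": [[tx, ty, tz], ...], "turn": [[ax, ay, az], ...]}. A call has 1 to 12 rows; each row is the pose to reach, as a shift and turn from the pose commanded when the call began; what a row does not reach only later rows make up. A row lasts 1/12 s, in which the tool goes at most 41.7 mm and 7.16 degrees, less where a joint would pass 70% of its speed; a pose out of reach is approached as far as the arm can. A call with a gripper value outside its range is refused whole. The fingers move at their own pace and stop on an object; FORCE is the grip in N (left out, the last holds). Time passes only in rows, so rows that repeat a pose let the fingers close. It gives the time, the measured TCP pose, the force, the opening and the grip force at its end, in the units of the state.
- robot.get_obs(): the state, without advancing time (a new reading comes with each control period).
- camera(name): name is "scene" or "top"; returns (picture, depth): 480x640x3 uint8, red, green, blue; 480x640 float32, m along the optical axis (not along the pixel's ray), 0 where there is no reading.
- camera_info(name): a dict with "vertical_fov" (degrees; the focal length in pixels is half the picture's height over the tangent of half this angle, whatever the lens; pixels are square), "cx", "cy" (the principal point, pixels), "k1" (the pictures are not rectified: a ray, as slopes to the right and down, at radius r is drawn at 1 + k1 r^2 times it, then the intrinsics apply), "world_from_camera" (4x4, takes a point from camera to world coordinates). Camera axes: x right, y down, z forward; pixel columns grow to the right and rows downward; lengths in m; the calibration is good to about 2 mm. A picture is of the moment at which its call begins. camera_info takes no time and is no camera call.
- hand_in(): hands the job in; it is judged then, once.
The state is a dict: "time": time; "q": joint angles; "joint_velocities": joint speeds; "joint_torque": joint torques, N m; "position": TCP position; "tool_rot": TCP orientation; "ft_force": force on the tool from outside, world axes, zero at the start; "moment": the same for the moment, N m; "grip_width": finger opening in m; "grip_force": force on a finger pad.
Only numpy, scipy, OpenCV 4.12 (cv2) and the standard library are available. Lean on these libraries where they do the work, as an engineer would, in place of code of your own. Each camera call takes 0.05 s, during which the arm holds its last target. There are 200 camera calls.

## Task

Open up the little cupboard so that the wide marker tray inside can come out: first swing open the leaf with the orange cover strip, and only when it is wide open swing open the other leaf, which the strip overlaps. Leave both leaves standing open at about a right angle to the cupboard front, let go, and leave the mug standing where it is.

Things in the scene. Friction and masses are not known exactly. Their poses are not given: they have to be found in the camera images.
- strip_leaf (a joint): Left leaf (robot's view): white frame, clear pane, orange strip at free edge, 15 mm past the middle. 163 x 15 mm, heights 30-212, vertical hinge at outer edge. Wood/clear-top cupboard 340 wide, 170 deep, 220 high, fixed, faces the robot within 15 deg. Value in rad: 0 shut, grows opening, stop 1.8. Ball catch yields to 5-10 N at the handle by 0.1 rad; then under 2 N; stays where left.
- strip_leaf_handle (a point): Grip point, 218 mm high, on an upright round orange bar 14 mm thick, heights 118-240, free all round above 185; centre line 40 mm before the leaf's face. Turns with the leaf: z up, x through the leaf front to back (into the cupboard when shut), y along the leaf to its hinge. The hinge axis is 47.5 mm along +x and 115 mm along +y from here.
- under_leaf (a joint): Right leaf (robot's view), the one opened second: mirror image of the left, no strip, no catch, hinged at its outer right edge. Value in rad: 0 shut, grows swinging out to the robot, stop 1.8. While the left leaf is shut, its orange strip stands 2 mm before this leaf's free edge and bars it. Once free, under 2 N at the handle moves it; stays where left.
- under_leaf_handle (a point): Grip point, 218 mm high, on the right leaf's handle: same bar in black, 102 mm beside the other when both are shut. Turns with the leaf: z up, x through the leaf front to back, y along the leaf away from its hinge. The hinge axis is 47.5 mm along +x and 115 mm along -y from here.
- mug: Blue ceramic mug, 92 mm high, 82 mm across, standing on the counter to one side of the cupboard; origin at the centre of its underside, z up through the mouth, handle at +y. Leave it alone.

How it is judged:
By the outcome, as a careful person would: the job done as asked, in the order asked, and still so for the second after the job is handed in, with the robot touching nothing.
It also fails if it takes over 64 s, if anything falls off the work surface, if the arm or the gripper's body presses on something with over 40 N, if the wrist force passes 120 N, or if a joint passes its speed limit or range.

## Working session

There is one attempt and no reset: what is moved stays moved. The work goes in short steps, Python scripts to look and compute and a shell command to move; the robot and the scene stay as the last step left them, time stands still between calls to the robot, and variables do not carry over. Pictures are saved under pics/ and viewed, at most 10 in all, crops included, and the job is handed in when it is done.

```bash
mkdir -p pics; python3 - <<'E'
from rig import robot,camera,camera_info
import cv2,numpy as np
for n in("scene","top"):
    p,d=camera(n); cv2.imwrite(f"pics/{n}0.png",p[:,:,::-1]); np.save(f"pics/{n}0.npy",d); np.save(f"pics/{n}0rgb.npy",p)
    i=camera_info(n); print(n,i["vertical_fov"],i["cx"],i["cy"],i["k1"]); print(np.round(i["world_from_camera"],3))
o=robot.get_obs(); print(o["position"],o["tool_rot"],o["time"],o["grip_width"])
E
```

```text
scene 47.42454335181886 327.95686950015624 236.6316813956373 -0.0782347245607225
[[-0.998  0.068 -0.012  0.631]
 [ 0.068  0.951 -0.3    0.506]
 [-0.009 -0.301 -0.954  1.705]
 [ 0.     0.     0.     1.   ]]
top 43.66595152035673 320.7644477770355 234.3432053734012 0.019986828424053596
[[ 0.009 -0.996  0.084  0.471]
 [-1.    -0.008  0.006  0.009]
 [-0.005 -0.084 -0.996  1.787]
 [ 0.     0.     0.     1.   ]]
[ 0.25402248 -0.57030901  0.20877317] [ 9.78155481e-01  2.07872317e-01 -4.38731728e-05 -9.76320958e-04] 0.1 0.08693408970792214
```

View pics/scene0.png

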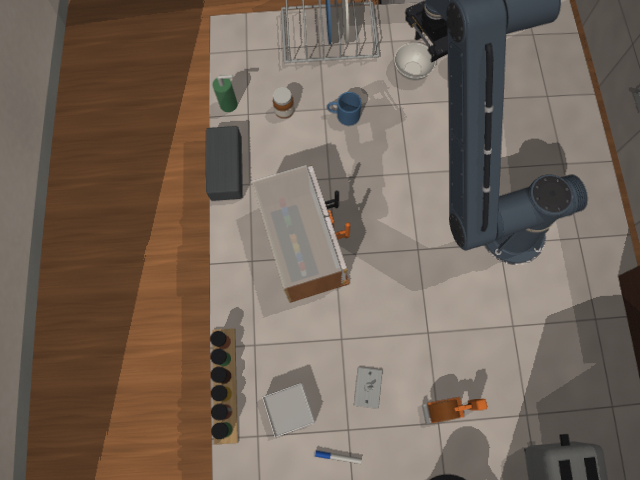

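View pics/top0.png

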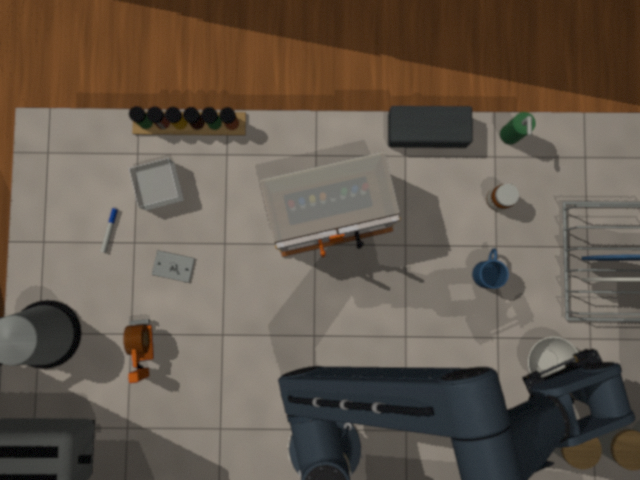

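The top view (up is +x, left is +y) shows the cupboard near (335,200), with the orange handle at about (322,248), the black one at about (358,239) and the mug at (490,272). I'll enlarge both views.

```bash
python3 - <<'E'
import cv2,numpy as np
a=cv2.imread("pics/top0.png")[190:270,250:410]; b=cv2.imread("pics/scene0.png")[160:310,245:365]
cv2.imwrite("pics/topc.png",cv2.resize(a,None,fx=5,fy=5,interpolation=cv2.INTER_CUBIC))
cv2.imwrite("pics/scenec.png",cv2.resize(b,None,fx=4,fy=4,interpolation=cv2.INTER_CUBIC))
E
```

```text
(no output)
```

View pics/topc.png

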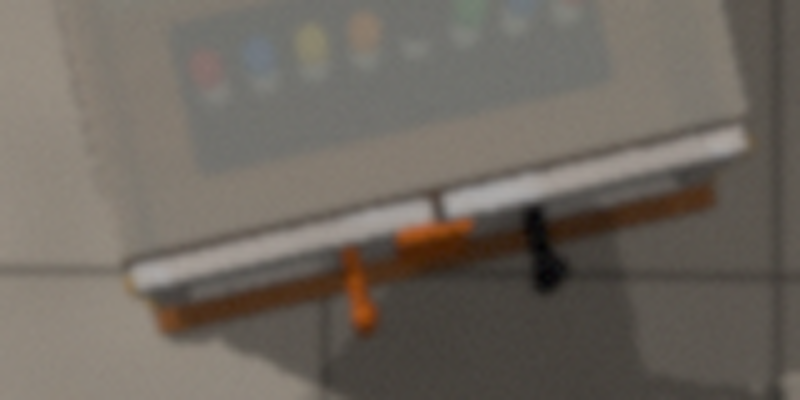

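View pics/scenec.png

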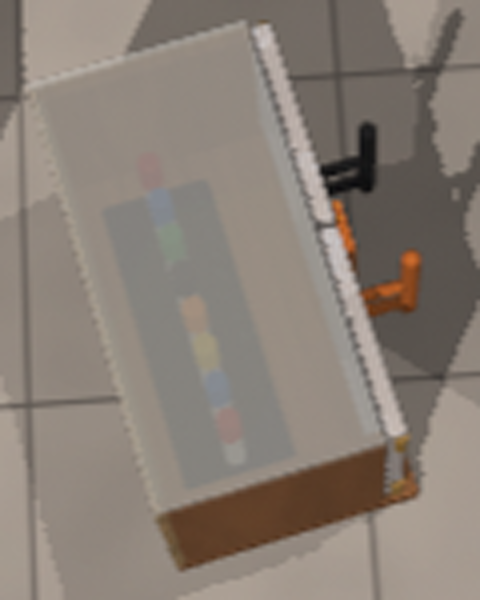

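The crops show the orange bar top at about (322.4,253.2) in top and (347.6,224.3) in scene, and the black one at about (359.2,245) and (336.8,191.8). The leaf-top front edge in top runs from (277,246.5) to (399,218).

```bash
cat > h.py <<'E'
import numpy as np,cv2
from rig import camera_info
def ray(n,u,v):
    i=camera_info(n); f=240/np.tan(np.radians(i["vertical_fov"])/2)
    K=np.array([[f,0,i["cx"]],[0,f,i["cy"]],[0,0,1.]])
    p=cv2.undistortPoints(np.array([[[u,v]]],float),K,np.array([i["k1"],0,0,0.]))[0,0]
    T=np.array(i["world_from_camera"]); return T[:3,3],T[:3,:3]@[p[0],p[1],1]
def onz(n,u,v,z):
    o,d=ray(n,u,v); return (o+d*(z-o[2])/d[2]).round(4)
E
python3 - <<'E'
from h import *
print("orange",onz("top",322.4,253.2,.24),onz("scene",347.6,224.3,.24))
print("black",onz("top",359.2,245,.24),onz("scene",336.8,191.8,.24))
a=onz("top",276.6,246.8,.212);b=onz("top",399,218.5,.212);print(a,b,np.linalg.norm(a-b),np.arctan2(*(a-b)[:2]))
# scene leaf top front edge ends: crop (405,432),(270,25)
a=onz("scene",245+404/4,160+432/4,.212);b=onz("scene",245+271/4,160+27/4,.212);print(a,b,np.linalg.norm(a-b),np.arctan2(*(a-b)[:2]))
# fit line via depth/ top white mask
d=np.load("pics/top0.npy");T=np.array(camera_info("top")["world_from_camera"])
for n in("top","scene"):
    d=np.load(f"pics/{n}0.npy"); i=camera_info(n);T=np.array(i["world_from_camera"])
    P=[]
    R=(range(190,270),range(250,410)) if n=="top" else (range(160,310),range(300,365))
    c=np.load(f"pics/{n}0rgb.npy").astype(int)
    for v in R[0]:
        for u in R[1]:
            if d[v,u]>0:
                o,r=ray(n,u,v); p=o+r*d[v,u]
                P.append([*p,*c[v,u]])
    P=np.array(P)
    hi=P[(P[:,2]>.222)&(P[:,2]<.25)]
    og=hi[(hi[:,3]>hi[:,5]+60)];bk=hi[hi[:,3:].max(1)<70]
    for q in(og,bk): print(n,len(q),q[:,:3].mean(0).round(4),q[:,:3].std(0).round(4))
E
```

```text
orange [0.5518 0.0133 0.24  ] [0.555 0.012 0.24 ]
black [ 0.5738 -0.0817  0.24  ] [ 0.5783 -0.0891  0.24  ]
[0.5691 0.1342 0.212 ] [ 0.6467 -0.1882  0.212 ] 0.33160747880589186 -0.23620182589242134
[0.5683 0.1317 0.212 ] [ 0.6431 -0.1861  0.212 ] 0.32648411906247443 -0.23116082048070952Traceback (most recent call last):
  File "<stdin>", line 17, in <module>
  File "h.py", line 4, in ray
    i=camera_info(n); f=240/np.tan(np.radians(i["vertical_fov"])/2)
ValueError: time passes only in moves, steps and waits
```

```bash
python3 -m handwheel '{"hand":[1,1,1,1,1,1,1,1,1,1,1,1],"translation":[[0,0,37],[0,0,74],[0,0,111],[15,30,111],[30,60,111],[46,90,111],[62,120,111],[78,150,111],[93,180,111],[108,210,111],[124,240,111],[140,270,111]],"turn":[[0,0,0.1],[0,0,0.2],[0,0,0.3],[0,0,0.4],[0,0,0.5],[0,0,0.6],[0,0,0.7],[0,0,0.8],[0,0,0.9],[0,0,1.0],[0,0,1.1],[0,0,1.2]]}' 30
python3 -m handwheel '{"hand":[1,1,1,1,1,1,1,1,1,1,1,1],"translation":[[15,30,0],[30,60,0],[45,90,0],[60,120,0],[75,150,0],[90,180,0],[105,210,0],[120,240,0],[135,270,0],[150,300,0],[160,313,0],[160,313,0]],"turn":[[0,0,0.1],[0,0,0.2],[0,0,0.3],[0,0,0.4],[0,0,0.5],[0,0,0.6],[0,0,0.7],[0,0,0.8],[0,0,0.9],[0,0,1.0],[0,0,1.1],[0,0,1.2]]}'
python3 -m handwheel '{"hand":[1,1,1,1,1,1,1,1],"translation":[[0,0,0],[0,0,0],[0,0,0],[0,0,0],[0,0,0],[0,0,0],[0,0,0],[0,0,0]],"turn":[[0,0,0.1],[0,0,0.2],[0,0,0.3],[0,0,0.4],[0,0,0.5],[0,0,0.557],[0,0,0.557],[0,0,0.557]]}'
python3 - <<'E'
from rig import robot
from scipy.spatial.transform import Rotation as R
o=robot.get_obs();m=R.from_quat(o["tool_rot"]).as_matrix();print(o["position"],m.round(3),o["q"])
E
```

```text
time: 1.1
position: [0.3944, -0.2991, 0.3203]
tool_rot: [0.688, 0.725, 0.0, -0.0]
ft_force: [0.7, -0.2, -0.5]
grip_width: 0.0871
grip_force: 0.0
time: 2.1
position: [0.5555, 0.0154, 0.32]
tool_rot: [0.156, 0.988, 0.001, 0.0]
ft_force: [-0.4, -0.2, 0.5]
grip_width: 0.087
grip_force: 0.0
time: 2.77
position: [0.5539, 0.0121, 0.3203]
tool_rot: [-0.116, 0.993, 0.0, -0.0]
ft_force: [0.1, 0.0, -0.6]
grip_width: 0.0869
grip_force: 0.0
[0.55389714 0.01209054 0.32026061] [[-0.973 -0.23  -0.001]
 [-0.23   0.973  0.   ]
 [ 0.001  0.    -1.   ]] [-1.79900601e-01  3.18594619e-01  1.46426312e+00  1.67613155e-05
  1.35966522e+00 -1.98326825e+00]
```

```bash
python3 -m handwheel '{"hand":[1,1,1,1,1,0,0,0,0,0,0,0],"translation":[[0,0,-25],[0,0,-50],[0,0,-75],[0,0,-102],[0,0,-102],[0,0,-102],[0,0,-102],[0,0,-102],[0,0,-102],[0,0,-102],[0,0,-102],[0,0,-102]],"turn":[[0,0,0],[0,0,0],[0,0,0],[0,0,0],[0,0,0],[0,0,0],[0,0,0],[0,0,0],[0,0,0],[0,0,0],[0,0,0],[0,0,0]]}' 30
python3 - <<'E'
import numpy as np
from rig import robot
p=robot.get_obs()["position"][:2]
X=np.array([.973,.232]);Y=np.array([-.232,.973]);b=np.array([.5545,.013])
print(p, (p-b)@X,(p-b)@Y)
for t in np.r_[np.arange(0.1,1.0,.1),np.arange(1.0,1.65,.1)]:
    c,s=np.cos(t),np.sin(t); v=np.array([-.0475,-.115]); w=np.array([c*v[0]+s*v[1],-s*v[0]+c*v[1]])-v
    print(round(t,2),np.round(1000*(w[0]*X+w[1]*Y)))
E
```

```text
time: 3.77
position: [0.5544, 0.012, 0.2192]
tool_rot: [-0.117, 0.993, -0.0, 0.0]
ft_force: [0.1, -0.0, -0.4]
grip_width: 0.0482
grip_force: 0.0
[0.55440758 0.01201791] -0.0003177692160289895 -0.0009341299169752042
0.1 [-12.   3.]
0.2 [-24.   6.]
0.3 [-35.  11.]
0.4 [-46.  17.]
0.5 [-57.  24.]
0.6 [-66.  33.]
0.7 [-75.  41.]
0.8 [-82.  51.]
0.9 [-89.  62.]
1.0 [-94.  73.]
1.1 [-99.  85.]
1.2 [-102.   97.]
1.3 [-104.  109.]
1.4 [-105.  121.]
1.5 [-104.  134.]
1.6 [-103.  146.]
```

```bash
python3 -m handwheel '{"hand":[0,0,0,0,0,0,0,0,0,0,0,0],"translation":[[0,0,0],[0,0,0],[0,0,0],[0,0,0],[0,0,0],[0,0,0],[0,0,0],[0,0,0],[0,0,0],[0,0,0],[0,0,0],[0,0,0]],"turn":[[0,0,0],[0,0,0],[0,0,0],[0,0,0],[0,0,0],[0,0,0],[0,0,0],[0,0,0],[0,0,0],[0,0,0],[0,0,0],[0,0,0]]}' 30
```

```text
time: 4.77
position: [0.5542, 0.0116, 0.2186]
tool_rot: [-0.117, 0.993, -0.0, -0.0]
ft_force: [-0.4, -3.5, -0.1]
grip_width: 0.0115
grip_force: 30.0
```

```bash
python3 -m handwheel '{"hand":[0,0,0,0],"translation":[[-4,1,0],[-8,2,0],[-12,3,0],[-12,3,0]],"turn":[[0,0,-0.03],[0,0,-0.06],[0,0,-0.1],[0,0,-0.1]]}' 30
python3 - <<'E'
from rig import camera
import cv2,numpy as np
p,d=camera("scene"); a=p[150:310,245:405,::-1]
cv2.imwrite("pics/s1.png",cv2.resize(a,None,fx=3.7,fy=3.7,interpolation=cv2.INTER_CUBIC))
E
```

```text
time: 5.1
position: [0.545, 0.0134, 0.2187]
tool_rot: [-0.066, 0.998, -0.002, 0.003]
ft_force: [0.9, -4.4, -2.0]
grip_width: 0.0112
grip_force: 30.0
```

View pics/s1.png

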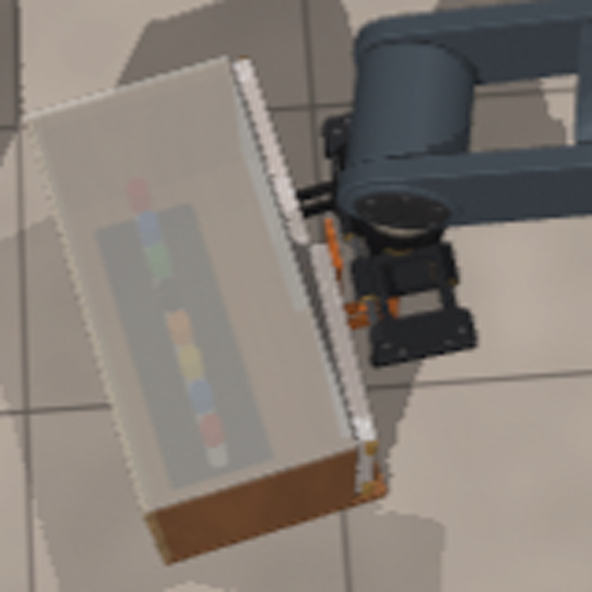

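The left leaf's free edge, near (315,245) in the crop, now stands ahead of the right leaf's edge, so the catch has yielded and the grip holds. I'll continue along the arc.

```bash
python3 -m handwheel '{"hand":[0,0,0,0,0,0,0,0,0,0],"translation":[[-12,3,0],[-23,8,0],[-34,14,0],[-45,21,0],[-54,30,0],[-63,38,0],[-70,48,0],[-77,59,0],[-82,70,0],[-82,70,0]],"turn":[[0,0,-0.1],[0,0,-0.2],[0,0,-0.3],[0,0,-0.4],[0,0,-0.5],[0,0,-0.6],[0,0,-0.7],[0,0,-0.8],[0,0,-0.9],[0,0,-0.9]]}' 30
python3 -m handwheel '{"hand":[0,0,0,0,0,0,0,0],"translation":[[-5,12,0],[-8,24,0],[-10,36,0],[-11,48,0],[-10,61,0],[-9,71,0],[-9,71,0],[-9,71,0]],"turn":[[0,0,-0.1],[0,0,-0.2],[0,0,-0.3],[0,0,-0.4],[0,0,-0.5],[0,0,-0.58],[0,0,-0.58],[0,0,-0.58]]}'
python3 - <<'E'
from rig import camera
import cv2,numpy as np
p,d=camera("top"); a=p[150:310,210:420,::-1]
cv2.imwrite("pics/t1.png",cv2.resize(a,None,fx=3.7,fy=3.7,interpolation=cv2.INTER_CUBIC))
E
```

```text
time: 5.98
position: [0.4584, 0.0873, 0.2186]
tool_rot: [0.374, 0.927, 0.001, -0.001]
ft_force: [-1.2, -1.0, -0.7]
grip_width: 0.0114
grip_force: 30.0
time: 6.65
position: [0.4511, 0.1564, 0.2186]
tool_rot: [0.621, 0.783, 0.0, -0.0]
ft_force: [-1.6, -0.7, -0.1]
grip_width: 0.0111
grip_force: 30.0
```

View pics/t1.png

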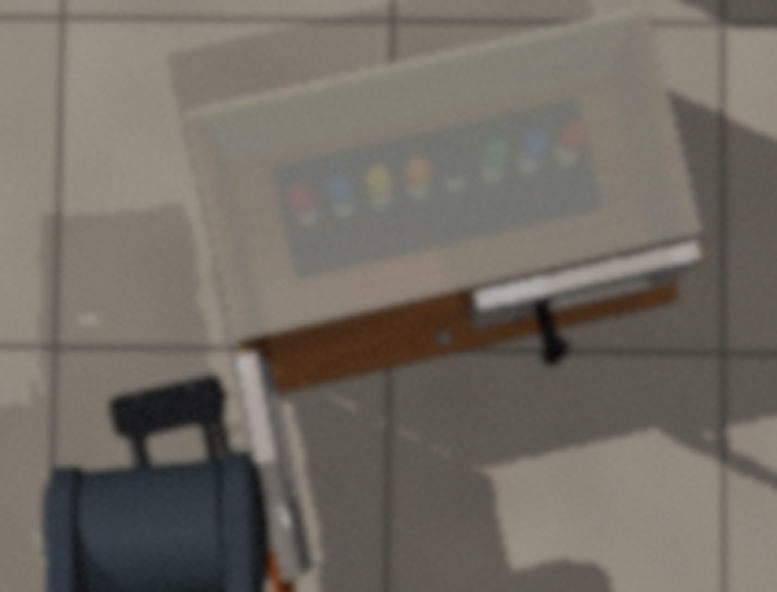

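The top view shows the left leaf standing at a right angle, with its hinge end at about (250,355) and its free end at about (295,580) in the crop. The right leaf is still shut. I'll release, rise and go to the black handle.

```bash
python3 -m handwheel '{"hand":[1,1,1,1,1,1,1,1,1,1,1,1],"translation":[[0,0,0],[0,0,0],[0,0,0],[0,0,0],[0,0,0],[0,0,0],[0,0,0],[0,0,0],[0,0,0],[0,0,0],[0,0,0],[0,0,0]],"turn":[[0,0,0],[0,0,0],[0,0,0],[0,0,0],[0,0,0],[0,0,0],[0,0,0],[0,0,0],[0,0,0],[0,0,0],[0,0,0],[0,0,0]]}'
python3 -m handwheel '{"hand":[1,1,1,1,1,1,1,1,1,1,1,1],"translation":[[0,0,12],[0,0,30],[0,0,65],[0,0,102],[16,-30,102],[32,-60,102],[48,-90,102],[64,-120,102],[80,-150,102],[96,-180,102],[112,-210,102],[127,-242,102]],"turn":[[0,0,0],[0,0,0],[0,0,0],[0,0,0],[0,0,-0.1],[0,0,-0.2],[0,0,-0.3],[0,0,-0.4],[0,0,-0.5],[0,0,-0.6],[0,0,-0.7],[0,0,-0.8]]}'
python3 -m handwheel '{"hand":[1,1,1,1,1,1,1,1,1,1],"translation":[[0,0,0],[0,0,0],[0,0,0],[0,0,0],[0,0,0],[0,0,0],[0,0,0],[0,0,0],[0,0,0],[0,0,0]],"turn":[[0,0,-0.1],[0,0,-0.2],[0,0,-0.3],[0,0,-0.4],[0,0,-0.5],[0,0,-0.6],[0,0,-0.7],[0,0,-0.765],[0,0,-0.765],[0,0,-0.765]]}'
python3 - <<'E'
from rig import robot
from scipy.spatial.transform import Rotation as R
o=robot.get_obs();m=R.from_quat(o["tool_rot"]).as_matrix();print(o["position"],m.round(3)[:,:2],o["q"])
E
```

```text
time: 7.7
position: [0.4512, 0.1561, 0.2187]
tool_rot: [0.623, 0.782, 0.0, 0.0]
ft_force: [-0.1, 0.5, 0.0]
grip_width: 0.0825
grip_force: 0.0
time: 8.7
position: [0.5787, -0.0872, 0.3205]
tool_rot: [0.88, 0.475, 0.0, -0.0]
ft_force: [0.7, 0.0, -1.1]
grip_width: 0.0871
grip_force: 0.0
time: 9.53
position: [0.5781, -0.0859, 0.3205]
tool_rot: [0.993, 0.116, -0.0, -0.0]
ft_force: [-0.1, 0.4, -0.8]
grip_width: 0.0868
grip_force: 0.0
[ 0.5780756  -0.08590897  0.32049347] [[ 0.973  0.231]
 [ 0.231 -0.973]
 [-0.    -0.   ]] [-3.38616872e-01  3.65309901e-01  1.39141892e+00 -1.22928126e-05
  1.38525714e+00  9.99548422e-01]
```

```bash
python3 -m handwheel '{"hand":[1,1,1,1,1,0,0,0,0,0,0,0],"translation":[[0,0,-25],[0,0,-50],[0,0,-75],[0,0,-102],[0,0,-102],[0,0,-102],[0,0,-102],[0,0,-102],[0,0,-102],[0,0,-102],[0,0,-102],[0,0,-102]],"turn":[[0,0,0],[0,0,0],[0,0,0],[0,0,0],[0,0,0],[0,0,0],[0,0,0],[0,0,0],[0,0,0],[0,0,0],[0,0,0],[0,0,0]]}' 30
python3 -m handwheel '{"hand":[0,0,0,0,0,0,0,0,0,0,0,0],"translation":[[0,0,0],[0,0,0],[0,0,0],[0,0,0],[0,0,0],[0,0,0],[0,0,0],[0,0,0],[0,0,0],[0,0,0],[0,0,0],[0,0,0]],"turn":[[0,0,0],[0,0,0],[0,0,0],[0,0,0],[0,0,0],[0,0,0],[0,0,0],[0,0,0],[0,0,0],[0,0,0],[0,0,0],[0,0,0]]}' 30
python3 - <<'E'
import numpy as np
X=np.array([.973,.232]);Y=np.array([-.232,.973])
for t in np.arange(0.1,1.65,.1):
    c,s=np.cos(t),np.sin(t); v=np.array([-.0475,.115]); w=np.array([c*v[0]-s*v[1],s*v[0]+c*v[1]])-v
    print(round(t,2),np.round(1000*(w[0]*X+w[1]*Y)))
E
```

```text
time: 10.53
position: [0.5784, -0.086, 0.2193]
tool_rot: [0.993, 0.115, 0.0, 0.0]
ft_force: [-0.0, 1.0, 1.2]
grip_width: 0.0483
grip_force: 0.0
time: 11.53
position: [0.5786, -0.0875, 0.2186]
tool_rot: [0.993, 0.115, 0.0, 0.001]
ft_force: [2.0, -5.6, -1.9]
grip_width: 0.0117
grip_force: 30.0
0.1 [-10.  -8.]
0.2 [-19. -16.]
0.3 [-27. -26.]
0.4 [-34. -36.]
0.5 [-39. -47.]
0.6 [-44. -59.]
0.7 [-48. -71.]
0.8 [-50. -83.]
0.9 [-51. -95.]
1.0 [ -51. -108.]
1.1 [ -50. -120.]
1.2 [ -48. -132.]
1.3 [ -44. -144.]
1.4 [ -39. -156.]
1.5 [ -33. -166.]
1.6 [ -26. -177.]
```

```bash
python3 -m handwheel '{"hand":[0,0,0,0,0,0,0,0,0,0,0],"translation":[[-5,-4,0],[-10,-8,0],[-19,-16,0],[-27,-26,0],[-34,-36,0],[-39,-47,0],[-44,-59,0],[-48,-71,0],[-50,-83,0],[-50,-83,0],[-50,-83,0]],"turn":[[0,0,0.05],[0,0,0.1],[0,0,0.2],[0,0,0.3],[0,0,0.4],[0,0,0.5],[0,0,0.6],[0,0,0.7],[0,0,0.8],[0,0,0.8],[0,0,0.8]]}' 30
python3 -m handwheel '{"hand":[0,0,0,0,0,0,0,0,0,0],"translation":[[-1,-12,0],[-1,-25,0],[0,-37,0],[2,-49,0],[6,-61,0],[11,-73,0],[17,-83,0],[22,-91,0],[22,-91,0],[22,-91,0]],"turn":[[0,0,0.1],[0,0,0.2],[0,0,0.3],[0,0,0.4],[0,0,0.5],[0,0,0.6],[0,0,0.7],[0,0,0.77],[0,0,0.77],[0,0,0.77]]}' 30
python3 -m handwheel '{"hand":[1,1,1,1,1,1,1,1,1,1,1,1],"translation":[[0,0,0],[0,0,0],[0,0,0],[0,0,0],[0,0,0],[0,0,0],[0,0,0],[0,0,0],[0,0,0],[0,0,0],[0,0,0],[0,0,0]],"turn":[[0,0,0],[0,0,0],[0,0,0],[0,0,0],[0,0,0],[0,0,0],[0,0,0],[0,0,0],[0,0,0],[0,0,0],[0,0,0],[0,0,0]]}'
python3 -m handwheel '{"hand":[1,1,1,1,1,1,1,1,1,1,1,1],"translation":[[0,0,12],[0,0,30],[0,0,65],[0,0,110],[0,0,130],[-20,-30,130],[-40,-60,130],[-60,-90,130],[-80,-120,130],[-100,-150,130],[-100,-150,130],[-100,-150,130]],"turn":[[0,0,0],[0,0,0],[0,0,0],[0,0,0],[0,0,0],[0,0,0],[0,0,0],[0,0,0],[0,0,0],[0,0,0],[0,0,0],[0,0,0]]}'
python3 - <<'E'
from rig import camera
import cv2,numpy as np
p,d=camera("top")
cv2.imwrite("pics/t2.png",p[:,:,::-1])
E
```

```text
time: 12.45
position: [0.5287, -0.169, 0.2186]
tool_rot: [0.871, 0.491, 0.001, 0.0]
ft_force: [1.6, -0.4, -1.6]
grip_width: 0.0117
grip_force: 30.0
time: 13.28
position: [0.5498, -0.2596, 0.2186]
tool_rot: [0.622, 0.783, -0.0, -0.001]
ft_force: [-1.3, -2.5, 1.1]
grip_width: 0.0115
grip_force: 30.0
time: 14.28
position: [0.5502, -0.26, 0.2186]
tool_rot: [0.621, 0.784, 0.0, -0.0]
ft_force: [-0.1, -0.7, 0.2]
grip_width: 0.0822
grip_force: 0.0
time: 15.28
position: [0.4489, -0.4116, 0.3484]
tool_rot: [0.623, 0.782, 0.0, -0.0]
ft_force: [-0.4, 0.7, 1.1]
grip_width: 0.087
grip_force: 0.0
```

View pics/t2.png

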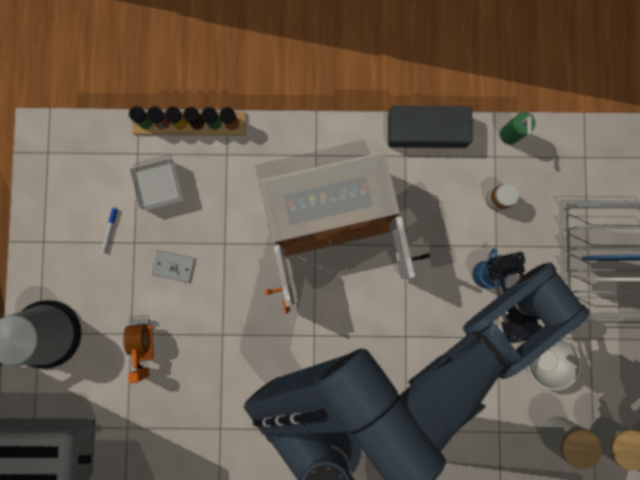

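Both leaves stand at about a right angle: left from (278,250) to (290,303), right from (397,218) to (410,276). The mug is still at (487,272), with the gripper well above it and touching nothing.

```bash
python3 -c "
from rig import hand_in
print(hand_in())"
```

```text
the job is handed in; nothing more can be done
None
```

Both leaves stand open at about a right angle, the orange-strip leaf opened first; the gripper let go clear of everything, the mug was not moved, and the job was handed in at about 15 s.

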